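Test pipe spacing with a gap gauge

TASK

In the pipe store, two pairs of grey pipe offcuts lie in cradles and one pair has the right gap for the gauge. Take the orange-handled gap gauge out of its wooden stand, slide its blade down into the gap that it fits (in the other pair it jams) until its black collar rests on both pipes, and leave it standing there upright. Do not shove the blue paint tub.

Things in the scene. Friction and masses are not known exactly. Their poses are not given: they have to be found in the camera images.
- gauge_handle (a point): Centre of the gauge's orange handle, 50 long (x) x 20 thick (y) x 50 mm high (z up). Below it: black collar 60 x 28 x 14 mm, then steel blade 40 wide (x), 6 thick (y), 60 mm long; collar underside 39 mm, blade tip 99 mm below the point. 140 g. Stands blade down in a fixed wooden block 90 x 56 mm, 72 mm high; raise it 60 mm to clear.
- pair_open: Two grey pipes (50 mm dia., 170 mm long) side by side in a fixed cradle on a 170 x 140 mm plywood base. Origin: centre of the base's underside, midway between them; x along the pipes, z up. Pipe tops 87 mm above it. Gap 16 mm: the blade passes; collar at rest on the pipes puts the handle's centre 117 mm above the origin. Gap clear 55 mm either side of the middle.
- pair_tight: Two grey pipes (50 mm dia., 170 mm long) side by side in a fixed cradle on a 170 x 140 mm plywood base. Origin: centre of the base's underside, midway between them; x along the pipes, z up. Pipe tops 87 mm above it. Gap 3 mm: the blade jams.
- tub: Small blue paint tub with a white lid, 95 mm across, 85 mm high, 0.6 kg, loose on the table. Origin: centre of its underside.
Not all that is in view belongs to the job. Of the things that look like the part that bears gauge_handle, the smallest one is meant.

How it is judged (in metres and radians):
On the way:
1. the gauge is lifted clear of its stand (height (world z) of gauge_handle above 0.165 m), for 0.1 s.
At the end, for the whole second after the job is handed in: The gauge stands still in the 16 mm gap of the open pair, blade down and within 10 degrees of upright, its collar resting on the pipes (handle centre less than 127 mm above the pair's origin), within 12 mm of the gap's middle across the pipes and 45 mm along them, released (x of gauge_handle in the frame of pair_open between -0.045 and 0.045 m and y of gauge_handle in the frame of pair_open between -0.012 and 0.012 m and z of gauge_handle in the frame of pair_open between 0.1 and 0.127 m and angle between gauge_handle's own z axis and vertical below 0.18 rad and linear speed of gauge below 0.02 m/s); the robot touches nothing.
It fails at once if the paint tub is moved by more than 40 mm (distance of tub from where it was at the start of the episode above 0.04 m).
It also fails if it takes over 32 s, if anything falls off the work surface, if the arm or the gripper's body presses on something with over 40 N, if the wrist force passes 120 N, or if a joint passes its speed limit or range.

ROBOT

A 6-joint arm with a two-finger parallel gripper is mounted at the origin on the work surface. World frame = base frame: x ahead of the robot, y to its left, z up, the work surface at z = 0. Lengths are in mm, angles in degrees, forces in N, time in s.
With the tool pointing down it reaches from about 350 to 850 mm from the base axis. Payload 8.1 kg.
Tool frame: the origin (TCP) lies midway between the tips of the shut fingers; the grasp point (between the pads) lies 19 mm behind it; z points along the fingers, y is the direction in which the jaws open and shut (so a half turn about z gives the same grasp; the last joint's range is limited). The gripper opens to 85 mm and grips with 20 to 120 N. Pads are 22 mm wide; open, the fingers measure 114 mm over their backs; the gripper's body (76 mm by 85 mm) begins 54 mm behind the grasp point. The pads swing forward as they close: fully open they stand 13 mm farther back than shut.
Start: joints at [-69.064, 7.471, 85.268, -0, 87.261, -4.893], TCP at [261.431, -540.055, 231.292] pointing down, gripper open.
Joint ranges: [-169.43, 169.43], [-51.17, 129.36], [1.28, 143.12], [-76.62, 256.62], [0, 156.53], [-152.29, 152.29]. Speed limits (degrees/s): [136.94, 136.94, 159.86, 180, 180, 180].

INTERFACE

Orientations are given as [roll, pitch, yaw] about the fixed x, y, z axes, in that order (R = Rz(yaw) Ry(pitch) Rx(roll)).
In Python, from bench import r gives the robot as it stands.
- The arm moves only by the tool carry_out, never from a script. Its argument "increments" is a list of rows, each a list of 3 entries, a list of its own where there are three numbers: the shift along the tool's x, y, z in m, then the turn, a rotation vector about the tool's x, y, z in rad, then the closure, from 0 (fully open) to 1 (shut). A call has 1 to 12 rows; each row shifts and turns the pose as measured when the row begins, along the tool's axes as they then stand; what a row does not reach is not made up. A row lasts 1/10 s, in which the tool goes at most 50 mm and 8.59 degrees, less where a joint would pass 70% of its speed; a pose out of reach is approached as far as the arm can. A call with a gripper value outside its range is refused whole. The fingers move at their own pace and stop on an object; "newtons" is the grip in N (left out, the last holds). Time passes only in rows, so rows that do not move let the fingers close. It gives the time, the measured TCP pose, the force and the opening at its end, in the units of the state.
- r.sense(): the state, without advancing time (a new reading comes with each control period).
- r.snapshot(name): name is "scene" or "top"; returns a dict with "image" (420x560x3 uint8, blue, green, red), "vertical_fov" (degrees; the focal length in pixels is half the picture's height over the tangent of half this angle, whatever the lens; pixels are square), "cx", "cy" (the principal point, pixels), "rvec" (rotation vector, rad) and "tvec" (3), from world to camera coordinates, as OpenCV has them. Camera axes: x right, y down, z forward; pixel columns grow to the right and rows downward; lengths in mm; the calibration is good to about 2 mm. A picture is of the moment at which its call begins. There is no depth.
- r.hand_in(): hands the job in, once; it reports no verdict.
The state is a dict: "time": time; "joint_pos": joint angles; "qd": joint speeds; "joint_efforts": joint torques, N m; "tool_pos": TCP position; "tcp_rot": TCP orientation; "ft_force": force on the tool from outside, world axes, zero at the start; "wrist_torque": the same for the moment, N m; "finger_gap": finger opening in mm.
Only numpy, scipy, OpenCV 4.12 (cv2) and the standard library are available. Lean on these libraries where they do the work, as an engineer would, in place of code of your own. Each camera call takes 0.05 s, during which the arm holds its last target.

## Working session

There is one attempt and no reset: what is moved stays moved. The work goes in short steps, Python scripts to look and compute and a tool call to move; the robot and the scene stay as the last step left them, time stands still between calls to the robot, and variables do not carry over. Pictures are saved under pics/ and viewed, and the job is handed in when it is done.

Besides the shell and the picture viewer there is one more tool, called after "Emit:" by a JSON object that holds its "method" and its "body", one argument or row to a line. carry_out: Moves the arm, as the interface text tells. Its arguments: {"type":"object","properties":{"increments":{"type":"array"},"newtons":{"type":"number"}},"required":["increments"]}

```bash
mkdir -p pics; ls; python3 - <<'E'
from bench import r
import cv2,pickle
d={}
for n in("scene","top"):
    s=r.snapshot(n);d[n]=s;cv2.imwrite(f"pics/{n}0.png",s["image"]);print(n,{k:v for k,v in s.items() if k!="image"})
pickle.dump(d,open("s0.pkl","wb"))
print(r.sense())
E
```

```text
pics
scene {'vertical_fov': 56.75103390358442, 'cx': 273.8500840303442, 'cy': 208.586688264521, 'rvec': array([ 2.42112459,  0.72773328, -0.25847246]), 'tvec': array([-486.67634392, -206.54874148, 1207.14908991])}
top {'vertical_fov': 49.39973444372012, 'cx': 284.25627876418855, 'cy': 211.61788349352165, 'rvec': array([ 2.21320141, -2.15556924,  0.06339698]), 'tvec': array([-10.26095215, 599.03901866, 992.811904  ])}
{'time': 0.1, 'joint_pos': array([-6.90631162e+01,  7.51093188e+00,  8.53231910e+01,  5.67102442e-04,
        8.72609357e+01, -4.89470819e+00]), 'qd': array([ 0.04475726, -0.16622975, -0.18510168,  0.0285838 ,  0.1240869 ,
        0.02058428]), 'joint_efforts': array([ 5.62592140e-05, -5.70951355e+01, -5.01942766e+01, -1.50856399e-04,
        8.17549444e-03, -8.72311989e-05]), 'tool_pos': array([ 261.26847948, -539.58385724,  230.34630161]), 'tcp_rot': array([-1.79905336e+02, -8.67520369e-03,  2.58315573e+01]), 'ft_force': array([ 1.19099875, -0.57884212, -0.00326926]), 'wrist_torque': array([-0.04637603, -0.01240598, -0.00688785]), 'finger_gap': 85.5229380707324}
```

View pics/scene0.png

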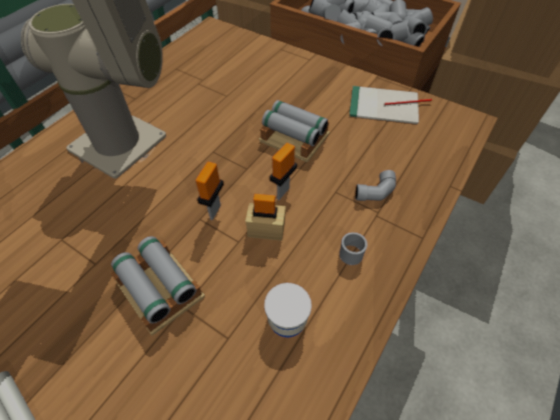

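View pics/top0.png

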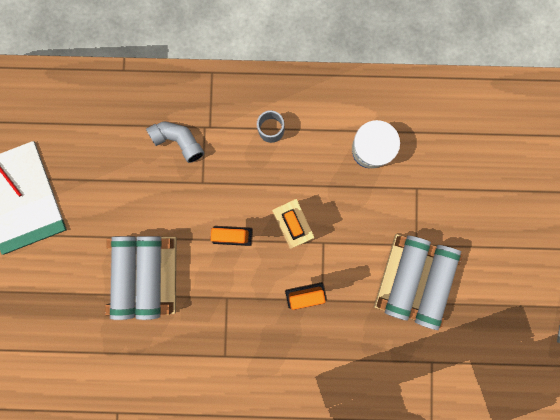

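The three orange-handled candidates in the top view are at (231,236), (293,222) and (306,297). In the scene view they are at (284,163), (264,205) and (208,182). The one at top (293,222) / scene (264,205) looks smallest and sits in the wooden stand. I'll confirm that in a crop while measuring.

```bash
cat > h.py <<'E'
import numpy as np,cv2
def K(s):
    f=s["image"].shape[0]/2/np.tan(np.radians(s["vertical_fov"]/2))
    return np.array([[f,0,s["cx"]],[0,f,s["cy"]],[0,0,1]])
def ray(s,p):
    R=cv2.Rodrigues(s["rvec"])[0];C=-R.T@s["tvec"]
    d=R.T@np.linalg.inv(K(s))@np.array([p[0],p[1],1.]);return C,d
def plane(s,p,z):
    C,d=ray(s,p);return C+d*(z-C[2])/d[2]
def proj(s,P):
    return cv2.projectPoints(np.array(P,float).reshape(-1,3),s["rvec"],s["tvec"],K(s),None)[0].reshape(-1,2)
def tri(a,p,b,q):
    C,d=ray(a,p);E,e=ray(b,q)
    t=np.linalg.lstsq(np.c_[d,-e],E-C,rcond=None)[0];A=C+d*t[0];B=E+e*t[1];return (A+B)/2,np.linalg.norm(A-B)
def blobs(m,amin=40):
    c,_=cv2.findContours(m.astype(np.uint8)*255,cv2.RETR_EXTERNAL,cv2.CHAIN_APPROX_NONE)
    return [x for x in c if cv2.contourArea(x)>amin]
E
python3 - <<'E'
import pickle;from h import *
d=pickle.load(open("s0.pkl","rb"))
for n in d:
    s=d[n];C,_=ray(s,(0,0));print(n,"cam",C.round())
    hsv=cv2.cvtColor(s["image"],cv2.COLOR_BGR2HSV)
    for nm,lo,hi in(("orange",(8,235,150),(20,255,255)),("green",(70,90,40),(90,255,255)),("white",(0,0,200),(180,30,255)),("yellow",(18,60,120),(30,170,255))):
        for c in blobs(cv2.inRange(hsv,lo,hi)):
            r=cv2.minAreaRect(c);print(n,nm,np.round(r[0],1),np.round(r[1],1),round(r[2],1),cv2.contourArea(c))
im=d["top"]["image"];a=cv2.resize(im[190:330,200:340],(560,560),interpolation=cv2.INTER_CUBIC)
cv2.imwrite("pics/c_top.png",a)
a=cv2.resize(im[225:335,365:475],(550,550),interpolation=cv2.INTER_CUBIC)
cv2.imwrite("pics/c_pair.png",a)
a=cv2.resize(d["scene"]["image"][140:250,180:320],(784,616)[0:2],interpolation=cv2.INTER_CUBIC)[:600]
cv2.imwrite("pics/c_scene.png",a)
E
```

```text
scene cam [ 904. -455.  844.]
scene green [153.1 305.5] [ 4.9 23. ] 55.6 49.5
scene green [179.5 287.1] [ 4.8 21.4] 53.1 44.5
scene green [354.1 101. ] [ 5.2 28.5] 5.7 114.5
scene green [ 6.  83.8] [48.9 13.6] 79.5 236.5
scene green [17.5  8. ] [16. 35.] 90.0 289.0
scene yellow [131.2 301.3] [35.2  3.9] 56.3 92.5
scene yellow [180.7 267.3] [34.2  2.9] 52.1 66.5
scene yellow [265.  213.7] [38.7 20.6] 6.1 336.0
scene yellow [283.7 140.4] [26.2  5.4] 21.8 77.5
top cam [ 533.   -3. 1030.]
top green [427.9 319.3] [24.7  5.4] 17.1 93.5
top green [134.5 311. ] [ 6. 49.] 90.0 196.5
top green [397.4 309.7] [24.   5.3] 19.3 92.0
top green [446.9 253.8] [24.5  5.2] 15.5 92.5
top green [135.5 243.1] [ 4.8 47.1] 88.7 165.0
top green [416.6 244.6] [23.8  5. ] 15.3 86.0
top green [ 31.8 236.9] [10.8 68.3] 68.8 651.0
top white [439.6 287.2] [ 9.6 61.4] 17.7 489.5
top white [408.2 277.6] [ 9.6 61.7] 17.5 488.0
top white [143.8 277.5] [ 9.9 61.3] 1.7 493.0
top white [118.  277.5] [ 9.2 61.2] 1.6 481.0
top white [ 16.5 191.7] [84.5 65. ] 70.3 3825.0
top white [179.  139.3] [39.1 12.2] 42.8 172.5
top white [376.8 142.4] [44.7 43.8] 26.6 1528.0
top white [545.1  30.5] [32.2 65.4] 11.9 778.5
top white [243.2  27.4] [36.7 77.2] 27.9 1031.5
top yellow [422.4 282. ] [ 6.7 53. ] 16.3 276.0
top yellow [167.  280.5] [65. 14.] 90.0 680.5
top yellow [390.5 270.4] [11.6 73.1] 16.3 560.0
top yellow [293.1 223.4] [43.4 27.3] 64.8 1065.0
```

View pics/c_top.png

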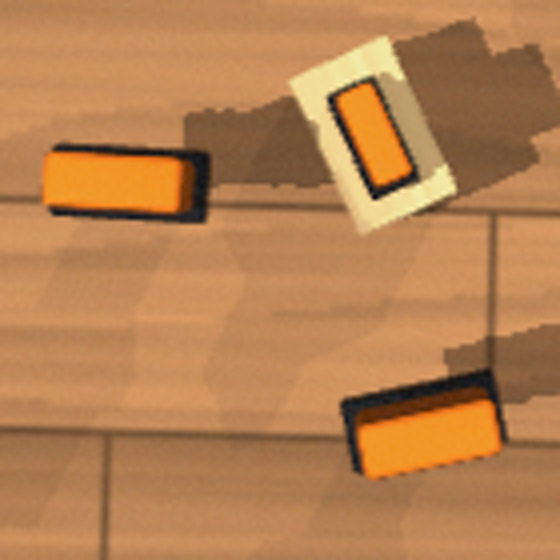

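View pics/c_pair.png

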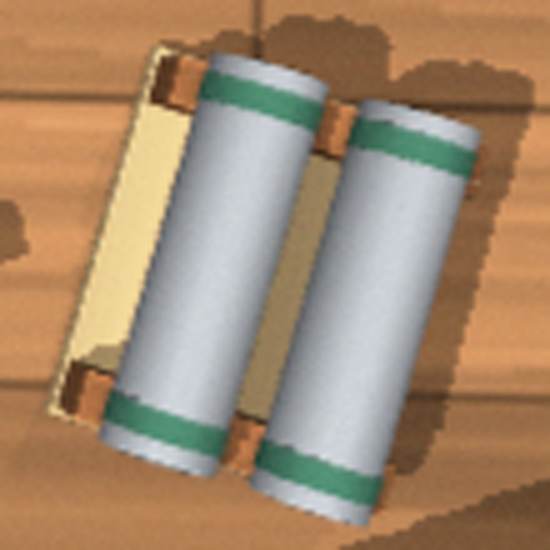

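View pics/c_scene.png

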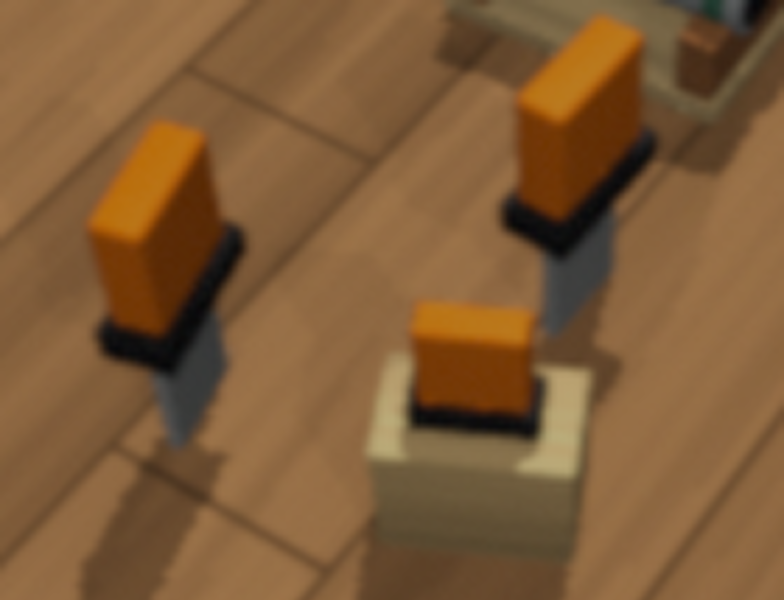

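The crop confirms it. The gauge at top (293,222) is the only one in the wooden stand and is clearly the smallest. The decoys at (231,236) and (306,297) are bigger and stand freely, so I have to avoid them. The open pair is at right (423,282), and the pair at (135,278) touches almost, so it is the tight one. Next I'll measure.

```bash
python3 - <<'E'
import pickle;from h import *
d=pickle.load(open("s0.pkl","rb"));T=d["top"];S=d["scene"]
o={}
for n in d:
    hsv=cv2.cvtColor(d[n]["image"],cv2.COLOR_BGR2HSV)
    print(n,hsv[{'top':(222,292),'scene':(197,264)}[n]], hsv[{'top':(236,231),'scene':(205,264)}[n]])
    m=cv2.inRange(hsv,(5,205,90),(22,255,255))
    o[n]=[(cv2.minAreaRect(c),c) for c in blobs(m,60)]
    for r,c in o[n]: print(n,np.round(r[0],1),np.round(r[1],1),round(r[2],1),cv2.contourArea(c),cv2.boundingRect(c))
# top face bright only in scene
hsv=cv2.cvtColor(S["image"],cv2.COLOR_BGR2HSV)
for c in blobs(cv2.inRange(hsv,(5,205,215),(22,255,255)),20):
    r=cv2.minAreaRect(c);print("scene topface",np.round(r[0],1),np.round(r[1],1))
# stand from top at z=72, tub at z=85
st=[c for c in blobs(cv2.inRange(cv2.cvtColor(T["image"],cv2.COLOR_BGR2HSV),(18,60,120),(30,170,255))) if abs(cv2.minAreaRect(c)[0][0]-293)<3][0]
b=cv2.boxPoints(cv2.minAreaRect(st));P=np.array([plane(T,p,72) for p in b]);print("stand",P.round(1),P.mean(0).round(1))
print("tub",plane(T,(376.8,142.4),85).round(1))
# pipes: green band centroids (upper surface, z~ 87..62; approx 82)
for name,g in(("open",[(397.4,309.7),(416.6,244.6),(427.9,319.3),(446.9,253.8)]),):
    Q=np.array([plane(T,p,84) for p in g]);print(name,Q.round(1),Q.mean(0).round(1))
    a=Q[1]-Q[0];b=Q[3]-Q[2];print(np.degrees(np.arctan2(a[1],a[0])),np.degrees(np.arctan2(b[1],b[0])))
    u=(a+b)[:2];u/=np.linalg.norm(u);n=np.array([-u[1],u[0]]);print("sep",((Q[2]+Q[3]-Q[0]-Q[1])/2)[:2]@n)
# other sep tight
Q=np.array([plane(T,p,87) for p in[(118,277.5),(143.8,277.5),(439.6,287.2),(408.2,277.6)]]);print(np.linalg.norm(Q[0]-Q[1]),np.linalg.norm(Q[2]-Q[3]))
E
```

```text
scene [ 17 219 186] [ 14 238 119]
scene [264. 203.] [20. 18.] 0.0 314.0 (254, 194, 21, 19)
scene [206.6 179.8] [19.5 35.7] 27.8 488.5 (196, 162, 23, 37)
scene [283. 161.] [34. 20.] 90.0 481.5 (273, 144, 21, 35)
top [ 16 212 243] [ 17 212 242]
top [306.6 297.6] [17.1 35.1] 78.7 533.0 (289, 287, 36, 23)
top [229. 235.] [14. 36.] 90.0 455.5 (211, 228, 37, 15)
top [293.  223.5] [25.  10.3] 63.4 230.5 (284, 211, 19, 26)
stand [[599.2  32.1  72. ]
 [625.1 -19.2  72. ]
 [543.5 -60.   72. ]
 [517.9  -8.9  72. ]] [571.4 -14.   72. ]
tub [ 744.9 -184.7   85. ]
open [[ 400.1 -231.5   84. ]
 [ 533.9 -269.7   84. ]
 [ 382.5 -293.8   84. ]
 [ 516.7 -332.    84. ]] [ 458.3 -281.8   84. ]
-15.912510053540084 -15.897539796791104
sep -64.73972604429939
53.12312860680795 66.58389413856212
```

```bash
python3 - <<'E'
import pickle;from h import *
d=pickle.load(open("s0.pkl","rb"));T=d["top"];S=d["scene"]
m=cv2.inRange(cv2.cvtColor(T["image"],cv2.COLOR_BGR2HSV),(5,190,225),(22,255,255))
for c in blobs(m,60):
    r=cv2.minAreaRect(c)
    print(np.round(r[0],1),np.round(r[1],1),r[2])
    for z in(136,200): 
        P=np.array([plane(T,p,z) for p in cv2.boxPoints(r)]);e=[P[1]-P[0],P[2]-P[1]];e=max(e,key=np.linalg.norm)
        print(z,P.mean(0).round(1),"len",np.linalg.norm(e).round(1),"yaw",np.degrees(np.arctan2(e[1],e[0])).round(1))
    mom=cv2.moments(c);print("moment centre",plane(T,(mom['m10']/mom['m00'],mom['m01']/mom['m00']),136).round(1))
# scene triangulation of top faces by eye-crop centres (crop scale 5.6, 5.6)
for t,s in(((293,223.5),(180+474/5.6,140+317/5.6)),((306.6,299),(180+150/5.6,140+183/5.6)),((228,235),(180+580/5.6,140+68/5.6))):
    print("tri",[x.round(1) for x in tri(T,t,S,s)])
# scene check of pair: bands
print(proj(S,[[458,-282,87],[571,-14,136],[571,-14,111]]),proj(T,[[458,-282,0],[571,-14,136]]))
E
```

```text
[306.8 299.4] [12.9 33.5] 78.69007110595703
136 [422.2 -43.6 136. ] len 65.0 yaw -77.2
200 [430.2 -40.7 200. ] len 60.4 yaw -77.2
moment centre [422.1 -43.7 136. ]
[227.3 235.1] [33.3 12.6] 3.1798300743103027
136 [542.6 114.7 136. ] len 65.3 yaw -91.7
200 [541.9 106.3 200. ] len 60.6 yaw -91.7
moment centre [542.7 114.9 136. ]
[292.9 223.1] [24.3  8.9] 64.98310089111328
136 [569.5 -12.9 136. ] len 47.6 yaw -153.6
200 [566.9 -12.1 200. ] len 44.2 yaw -153.6
moment centre [569.4 -13.  136. ]
tri [array([569.4, -12.5, 135.9]), np.float64(2.0)]
tri [array([426.1, -41.9, 158.9]), np.float64(0.7)]
tri [array([542.7, 110.3, 161.4]), np.float64(0.6)]
[[152.49321919 270.34124954]
 [264.42785182 197.32557785]
 [264.79478833 203.83711329]] [[411.25046937 278.53096004]
 [293.46168986 222.29958626]]
```

```bash
python3 - <<'E'
import pickle;from h import *
d=pickle.load(open("s0.pkl","rb"));T=d["top"];S=d["scene"]
Q=np.array([plane(T,p,62) for p in [(397.4,309.7),(416.6,244.6),(427.9,319.3),(446.9,253.8)]]);c=Q.mean(0);print(c.round(1))
u=(Q[1]+Q[3]-Q[0]-Q[2])[:2];u/=np.linalg.norm(u);n=np.array([-u[1],u[0]]);print("yaw",np.degrees(np.arctan2(u[1],u[0])),"sep",((Q[2]+Q[3]-Q[0]-Q[1])/2)[:2]@n)
# check: draw centre lines at axis height & gap line
for nm,s,box in(("top",T,(225,335,365,475)),("scene",S,(225,335,100,210))):
    im=cv2.resize(s["image"][box[0]:box[1],box[2]:box[3]],(550,550),interpolation=cv2.INTER_CUBIC)
    for off in(-58,-8,8,58):
        pts=[[*(c[:2]+u*k+n*off),62] for k in(-85,85)]
        q=(proj(s,pts)-[box[2],box[0]]+.5)*5-.5
        cv2.line(im,*[tuple(int(v) for v in x) for x in q],(0,0,255),1)
    cv2.imwrite(f"pics/chk_{nm}.png",im)
E
python3 -c "
import cv2,numpy as np
cv2.imwrite('pics/chk.png',cv2.resize(np.hstack([cv2.imread('pics/chk_top.png'),cv2.imread('pics/chk_scene.png')]),(800,400)))"
```

```text
[ 456.5 -288.2   62. ]
yaw -15.905013761800681 sep -66.2456050343307
```

View pics/chk.png

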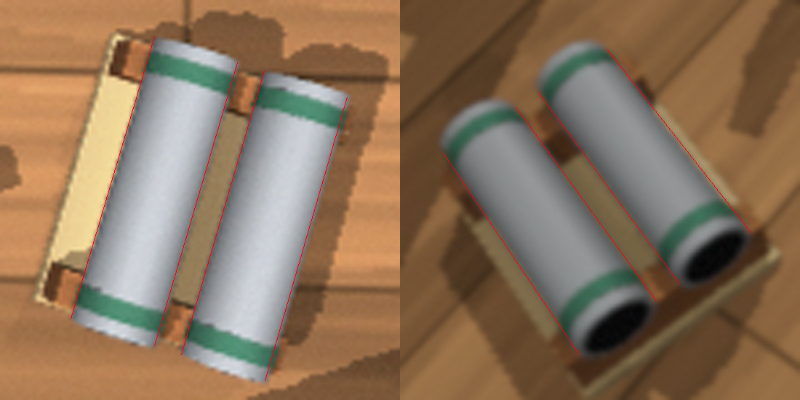

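Emit:
{"method": "carry_out", "body": {
  "increments": [
    [[0.02,-0.013,0],[0,0,0],0],
    [[0.04,-0.027,0],[0,0,0],0],
    [[0.04,-0.027,0],[0,0,0],0],
    [[0.04,-0.027,0],[0,0,0],0],
    [[0.04,-0.027,0],[0,0,0],0],
    [[0.04,-0.027,0],[0,0,0],0],
    [[0.04,-0.027,0],[0,0,0],0],
    [[0.04,-0.027,0],[0,0,0],0],
    [[0.04,-0.027,0],[0,0,0],0]
  ]
}}

```text
time: 1.0
tool_pos: [469.5, -176.8, 226.0]
tcp_rot: [-179.6, 0.1, 25.2]
ft_force: [1.1, -1.1, -1.0]
finger_gap: 85.4
```

```bash
cat > go.py <<'E'
import sys,numpy as np
from bench import r
from scipy.spatial.transform import Rotation as R
# args: x y z yaw -> remaining tool-frame shift (m) and rotvec (rad)
x,y,z,yaw=map(float,sys.argv[1:5])
s=r.sense();Rc=R.from_euler('xyz',s["tcp_rot"],degrees=True);Rt=R.from_euler('xyz',[180,0,yaw],degrees=True)
print("t",s["time"],"pos",s["tool_pos"].round(1),"rot",s["tcp_rot"].round(2),"F",s["ft_force"].round(1),"gap",round(s["finger_gap"],1),"q",s["joint_pos"].round(0))
print("shift",(Rc.inv().apply(np.array([x,y,z])-s["tool_pos"])/1000).round(4),"turn",(Rc.inv()*Rt).as_rotvec().round(4))
E
python3 go.py 569.8 -13 200 26.5
```

```text
t 1.0 pos [ 469.5 -176.8  226. ] rot [-1.7958e+02  1.3000e-01  2.5180e+01] F [ 1.1 -1.1 -1. ] gap 85.4 q [-27.  -7. 101.   0.  87.  38.]
shift [ 0.1605 -0.1053  0.0264] turn [-0.0074  0.0021 -0.023 ]
```

Emit:
{"method": "carry_out", "body": {
  "increments": [
    [[0.04,-0.026,0.0],[-0.003,0,-0.01],0],
    [[0.04,-0.026,0.006],[-0.002,0,-0.01],0],
    [[0.035,-0.023,0.006],[0,0,-0.003],0],
    [[0.022,-0.015,0.006],[0,0,0],0],
    [[0.01,-0.006,0.004],[0,0,0],0],
    [[0,0,0],[0,0,0],0]
  ]
}}

```text
time: 1.6
tool_pos: [562.6, -12.9, 201.2]
tcp_rot: [-179.8, 0.2, 27.0]
ft_force: [-0.9, -0.1, -0.1]
finger_gap: 85.1
```

```bash
python3 go.py 569.8 -13 98 26.5
```

```text
t 1.6 pos [562.6 -12.9 201.2] rot [-179.75    0.19   26.99] F [-0.9 -0.1 -0.1] gap 85.1 q [-7.  3. 93.  0. 84. 56.]
shift [0.0067 0.0038 0.1032] turn [-0.0043  0.0034  0.0086]
```

Emit:
{"method": "carry_out", "body": {
  "increments": [
    [[0.0067,0.0038,0.005],[-0.004,0.003,0.008],0],
    [[0,0,0.02],[0,0,0],0],
    [[0,0,0.025],[0,0,0],0],
    [[0,0,0.025],[0,0,0],0],
    [[0,0,0.018],[0,0,0],0],
    [[0,0,0.008],[0,0,0],0],
    [[0,0,0],[0,0,0],0]
  ]
}}

```text
time: 2.3
tool_pos: [571.3, -24.0, 97.8]
tcp_rot: [179.7, -0.1, 25.8]
ft_force: [0.1, -0.2, 0.5]
finger_gap: 85.6
```

```bash
python3 go.py 569.8 -13 98 26.5; python3 - <<'E'
from bench import r
import cv2
a=r.snapshot("scene")["image"][110:260,170:370];cv2.imwrite("pics/g1.png",cv2.resize(a,(800,600),interpolation=cv2.INTER_CUBIC))
E
```

```text
t 2.3 pos [571.3 -24.   97.8] rot [ 1.7971e+02 -9.0000e-02  2.5810e+01] F [ 0.1 -0.2  0.5] gap 85.6 q [-7.  9. 98. -0. 73. 57.]
shift [ 0.0035 -0.0106 -0.0002] turn [ 0.0052 -0.0015 -0.0121]
```

View pics/g1.png

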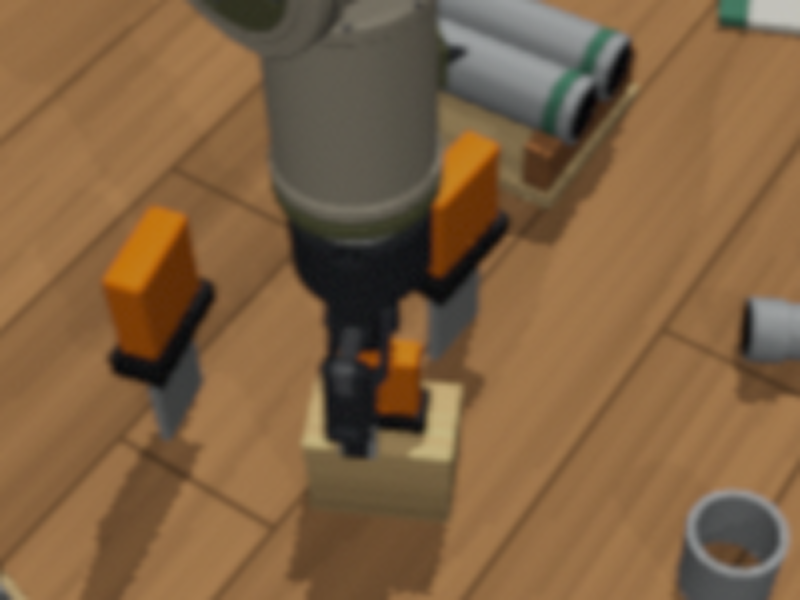

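The gripper straddles the handle, seen at crop (400,380), but it sits 11 mm off along the jaw axis. I'll correct that before closing.

Emit:
{"method": "carry_out", "body": {
  "increments": [
    [[0.0035,-0.0106,0],[0.005,-0.001,-0.011],0],
    [[0,0,0],[0,0,0],0]
  ]
}}

```text
time: 2.55
tool_pos: [571.4, -13.2, 100.8]
tcp_rot: [179.9, -0.2, 26.4]
ft_force: [0.6, -0.3, 0.8]
finger_gap: 85.3
```

```bash
python3 go.py 569.8 -13 98 26.5
```

```text
t 2.55 pos [571.4 -13.2 100.8] rot [179.89  -0.21  26.39] F [ 0.6 -0.3  0.8] gap 85.3 q [-6.  9. 98.  0. 73. 57.]
shift [-0.0013 -0.0009  0.0028] turn [ 0.0019 -0.0037 -0.0019]
```

Close with 40 N.

Emit:
{"method": "carry_out", "body": {
  "increments": [
    [[-0.0013,-0.0009,0.0028],[0.002,-0.0035,-0.002],0.4],
    [[0,0,0],[0,0,0],0.7],
    [[0,0,0],[0,0,0],1],
    [[0,0,0],[0,0,0],1],
    [[0,0,0],[0,0,0],1],
    [[0,0,0],[0,0,0],1]
  ],
  "newtons": 40
}}

```text
time: 3.15
tool_pos: [571.7, -12.4, 100.8]
tcp_rot: [179.9, -0.2, 26.6]
ft_force: [0.6, -0.0, -0.1]
finger_gap: 19.5
```

```bash
python3 go.py 569.8 -13 205 26.5
```

```text
t 3.15 pos [571.7 -12.4 100.8] rot [179.86  -0.23  26.61] F [ 0.6 -0.  -0.1] gap 19.5 q [-6.  9. 98.  0. 73. 57.]
shift [-0.0015 -0.     -0.1042] turn [ 0.0025 -0.004   0.0019]
```

Emit:
{"method": "carry_out", "body": {
  "increments": [
    [[0,0,-0.01],[0,0,0],1],
    [[0,0,-0.015],[0,0,0],1],
    [[0,0,-0.015],[0,0,0],1],
    [[0,0,0],[0,0,0],1]
  ]
}}

```text
time: 3.55
tool_pos: [571.3, -12.4, 144.1]
tcp_rot: [179.9, -0.2, 26.6]
ft_force: [1.5, -0.2, -1.3]
finger_gap: 19.3
```

```bash
python3 go.py 571.7 -12.4 205 26.6
```

```text
t 3.55 pos [571.3 -12.4 144.1] rot [179.88  -0.21  26.6 ] F [ 1.5 -0.2 -1.3] gap 19.3 q [-6.  6. 96.  0. 78. 57.]
shift [ 0.0006  0.0003 -0.0609] turn [ 0.0021 -0.0036  0.    ]
```

Emit:
{"method": "carry_out", "body": {
  "increments": [
    [[0,0,-0.02],[0,0,0],1],
    [[0,0,-0.02],[0,0,0],1],
    [[0,0,-0.02],[0,0,0],1],
    [[0,0,0],[0,0,0],1]
  ]
}}

```text
time: 3.95
tool_pos: [571.2, -12.5, 207.8]
tcp_rot: [179.8, -0.3, 26.6]
ft_force: [1.2, -0.3, -1.0]
finger_gap: 18.9
```

```bash
python3 go.py 458 -288.5 215 -15.9; python3 - <<'E'
from bench import r
import cv2
a=r.snapshot("scene")["image"][110:260,170:370];cv2.imwrite("pics/g2.png",cv2.resize(a,(800,600),interpolation=cv2.INTER_CUBIC))
E
```

```text
t 3.95 pos [571.2 -12.5 207.8] rot [179.82  -0.29  26.6 ] F [ 1.2 -0.3 -1. ] gap 18.9 q [-6.  3. 92.  0. 84. 57.]
shift [-0.2248  0.1961 -0.0077] turn [ 0.0012 -0.006   0.7417]
```

View pics/g2.png

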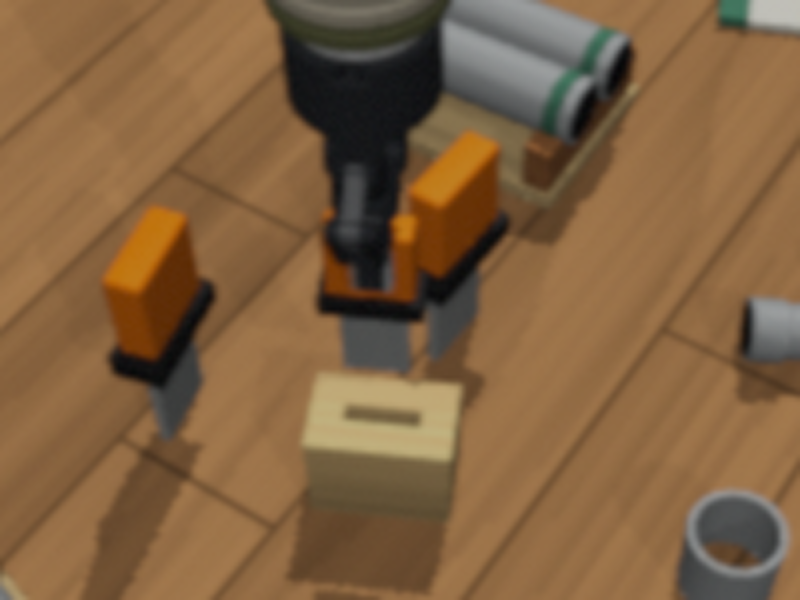

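The gauge is held upright, with its collar at crop (370,303) and the blade clear above the empty slot at (382,415).

Emit:
{"method": "carry_out", "body": {
  "increments": [
    [[-0.012,0.01,-0.002],[0,0,0],1],
    [[-0.025,0.022,-0.003],[0,0,0],1],
    [[-0.03,0.026,-0.003],[0,0,0],1],
    [[-0.03,0.026,0],[0,0,0],1],
    [[-0.03,0.026,0],[0,0,0],1],
    [[-0.03,0.026,0],[0,0,0],1],
    [[-0.025,0.022,0],[0,0,0],1],
    [[-0.015,0.013,0],[0,0,0],1],
    [[0,0,0],[0,0,0],1]
  ]
}}

```text
time: 4.9
tool_pos: [457.0, -264.5, 200.3]
tcp_rot: [-179.4, 0.6, 26.7]
ft_force: [0.5, -0.1, -1.7]
finger_gap: 19.7
```

```bash
python3 go.py 458 -288.5 215 -15.9
```

```text
t 4.9 pos [ 457.  -264.5  200.3] rot [-179.42    0.6    26.7 ] F [ 0.5 -0.1 -1.7] gap 19.7 q [-35.  -2.  98.  -0.  84.  28.]
shift [-0.0101  0.0218 -0.0148] turn [-0.0057  0.0137  0.7435]
```

Emit:
{"method": "carry_out", "body": {
  "increments": [
    [[-0.01,0.0218,-0.01],[-0.005,0.013,0.06],1],
    [[0,0,-0.004],[0,0,0.12],1],
    [[0,0,0],[0,0,0.12],1],
    [[0,0,0],[0,0,0.12],1],
    [[0,0,0],[0,0,0.12],1],
    [[0,0,0],[0,0,0.1],1],
    [[0,0,0],[0,0,0.05],1],
    [[0,0,0],[0,0,0],1]
  ]
}}

```text
time: 5.7
tool_pos: [451.6, -286.0, 203.8]
tcp_rot: [-179.3, 0.9, -14.5]
ft_force: [0.2, 0.1, -1.1]
finger_gap: 19.3
```

```bash
python3 go.py 458 -288.5 200 -15.9
```

```text
t 5.7 pos [ 451.6 -286.   203.8] rot [-179.29    0.92  -14.55] F [ 0.2  0.1 -1.1] gap 19.3 q [-38.  -1.  97.   0.  85.  66.]
shift [0.0069 0.0009 0.0037] turn [-0.0123  0.0162  0.0235]
```

Emit:
{"method": "carry_out", "body": {
  "increments": [
    [[0.0069,0.0009,0.003],[-0.012,0.016,0.023],1],
    [[0,0,0],[0,0,0],1],
    [[0,0,0],[0,0,0],1]
  ]
}}

```text
time: 6.0
tool_pos: [456.8, -287.2, 198.3]
tcp_rot: [-179.9, 0.2, -15.6]
ft_force: [0.8, 0.7, -1.3]
finger_gap: 19.4
```

```bash
python3 go.py 458 -288.5 190 -15.9; python3 - <<'E'
from bench import r
from h import *
s=r.snapshot("top");t=r.snapshot("scene")
import pickle;pickle.dump({"top":s,"scene":t},open("s1.pkl","wb"))
A=cv2.resize(s["image"][210:340,350:480],(400,400),interpolation=cv2.INTER_CUBIC)
B=cv2.resize(t["image"][180:340,80:240],(400,400),interpolation=cv2.INTER_CUBIC)
cv2.imwrite("pics/p1.png",np.hstack([A,B]))
E
```

```text
t 6.0 pos [ 456.8 -287.2  198.3] rot [-179.9     0.21  -15.57] F [ 0.8  0.7 -1.3] gap 19.4 q [-38.  -1.  97.   0.  84.  68.]
shift [0.0015 0.001  0.0083] turn [-0.0017  0.0037  0.0057]
```

View pics/p1.png

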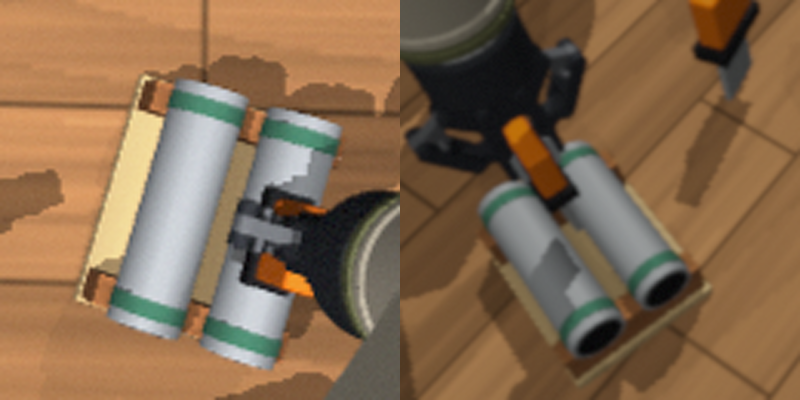

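The pair is at left (200,220) with the gauge above the gap. In the scene crop, the collar at (560,190) lies lined up with the gap. I'll descend in stages.

Emit:
{"method": "carry_out", "body": {
  "increments": [
    [[0.0015,0.001,0.008],[-0.002,0.003,0.005],1],
    [[0,0,0.008],[0,0,0],1],
    [[0,0,0.008],[0,0,0],1],
    [[0,0,0],[0,0,0],1]
  ]
}}

```text
time: 6.5
tool_pos: [457.7, -288.8, 172.1]
tcp_rot: [180.0, 0.0, -15.9]
ft_force: [0.6, 0.1, -2.3]
finger_gap: 19.5
```

```bash
python3 go.py 458 -288.5 107 -15.9
```

```text
t 6.5 pos [ 457.7 -288.8  172.1] rot [ 1.7999e+02  5.0000e-02 -1.5860e+01] F [ 0.6  0.1 -2.3] gap 19.5 q [-38.   0.  99.  -0.  81.  68.]
shift [ 0.0002 -0.0003  0.0651] turn [0.0002 0.0008 0.0007]
```

Emit:
{"method": "carry_out", "body": {
  "increments": [
    [[0,0,0.008],[0,0,0],1],
    [[0,0,0.008],[0,0,0],1],
    [[0,0,0.008],[0,0,0],1],
    [[0,0,0],[0,0,0],1]
  ]
}}

```text
time: 6.9
tool_pos: [457.3, -288.5, 145.3]
tcp_rot: [-180.0, 0.1, -15.9]
ft_force: [-0.3, 0.5, -1.4]
finger_gap: 19.2
```

```bash
python3 go.py 458 -288.5 107 -15.9; python3 - <<'E'
from bench import r
from h import *
t=r.snapshot("scene")
cv2.imwrite("pics/p2.png",cv2.resize(t["image"][190:320,80:240],(800,600)[:2],interpolation=cv2.INTER_CUBIC))
E
```

```text
t 6.9 pos [ 457.3 -288.5  145.3] rot [-1.7999e+02  1.1000e-01 -1.5850e+01] F [-0.3  0.5 -1.4] gap 19.2 q [-38.   2. 100.  -0.  78.  68.]
shift [ 0.0007 -0.0002  0.0383] turn [-0.0002  0.0019  0.0008]
```

View pics/p2.png

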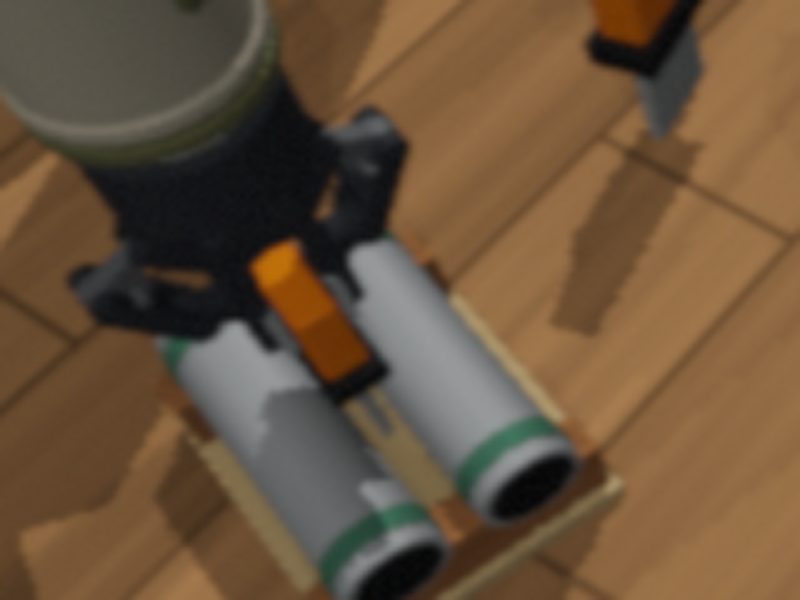

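The blade is in the gap with its tip near (385,420), clear of both pipes, and the force is near zero. I'll keep going down.

Emit:
{"method": "carry_out", "body": {
  "increments": [
    [[0.0007,0,0.008],[0,0.002,0],1],
    [[0,0,0.008],[0,0,0],1],
    [[0,0,0.008],[0,0,0],1],
    [[0,0,0.004],[0,0,0],1],
    [[0,0,0],[0,0,0],1]
  ]
}}

```text
time: 7.45
tool_pos: [458.7, -289.2, 116.0]
tcp_rot: [180.0, -0.1, -15.8]
ft_force: [0.1, -0.1, -2.0]
finger_gap: 19.6
```

```bash
python3 go.py 458 -288.5 107 -15.9
```

```text
t 7.45 pos [ 458.7 -289.2  116. ] rot [ 1.7997e+02 -1.1000e-01 -1.5850e+01] F [ 0.1 -0.1 -2. ] gap 19.6 q [-38.   3. 102.   0.  75.  68.]
shift [-0.0009 -0.0004  0.009 ] turn [ 0.0005 -0.002   0.0009]
```

Emit:
{"method": "carry_out", "body": {
  "increments": [
    [[0,0,0.003],[0,0,0],1],
    [[0,0,0.002],[0,0,0],1],
    [[0,0,0.002],[0,0,0],1],
    [[0,0,0],[0,0,0],1]
  ]
}}

```text
time: 7.85
tool_pos: [459.0, -289.4, 108.9]
tcp_rot: [180.0, -0.1, -15.8]
ft_force: [0.5, -0.3, -1.3]
finger_gap: 19.1
```

```bash
python3 go.py 458 -288.5 107 -15.9
```

```text
t 7.85 pos [ 459.  -289.4  108.9] rot [ 1.7996e+02 -1.5000e-01 -1.5850e+01] F [ 0.5 -0.3 -1.3] gap 19.1 q [-38.   4. 102.   0.  74.  68.]
shift [-0.0012 -0.0006  0.0019] turn [ 0.0007 -0.0026  0.0009]
```

Emit:
{"method": "carry_out", "body": {
  "increments": [
    [[0,0,0.0015],[0,0,0],1],
    [[0,0,0.001],[0,0,0],1],
    [[0,0,0],[0,0,0],1]
  ]
}}

```text
time: 8.15
tool_pos: [459.3, -289.6, 106.8]
tcp_rot: [179.9, -0.2, -15.8]
ft_force: [-0.4, -0.4, -1.7]
finger_gap: 19.9
```

```bash
python3 go.py 458 -288.5 107 -15.9
```

```text
t 8.15 pos [ 459.3 -289.6  106.8] rot [179.94  -0.19 -15.85] F [-0.4 -0.4 -1.7] gap 19.9 q [-38.   4. 102.   0.  73.  68.]
shift [-0.0015 -0.0007 -0.0002] turn [ 0.0011 -0.0034  0.0009]
```

Emit:
{"method": "carry_out", "body": {
  "increments": [
    [[0,0,0.001],[0,0,0],1],
    [[0,0,0],[0,0,0],1]
  ]
}}

```text
time: 8.35
tool_pos: [459.5, -289.7, 106.7]
tcp_rot: [179.9, -0.2, -15.8]
ft_force: [-0.7, 1.6, -0.9]
finger_gap: 19.6
```

Emit:
{"method": "carry_out", "body": {
  "increments": [
    [[0,0,0.001],[0,0,0],1],
    [[0,0,0],[0,0,0],1]
  ]
}}

```text
time: 8.55
tool_pos: [459.7, -289.7, 106.7]
tcp_rot: [179.9, -0.2, -15.8]
ft_force: [-1.2, 1.2, -0.9]
finger_gap: 19.2
```

The height has stalled at 106.7, as predicted for collar contact, and the weight is partly carried by the pipes. Now I'll release.

Emit:
{"method": "carry_out", "body": {
  "increments": [
    [[0,0,0],[0,0,0],0.65],
    [[0,0,0],[0,0,0],0.5],
    [[0,0,0],[0,0,0],0.3],
    [[0,0,0],[0,0,0],0],
    [[0,0,0],[0,0,0],0],
    [[0,0,0],[0,0,0],0]
  ]
}}

```text
time: 9.15
tool_pos: [460.4, -290.4, 106.6]
tcp_rot: [179.9, -0.4, -15.8]
ft_force: [-0.3, 0.2, 0.3]
finger_gap: 85.2
```

```bash
python3 go.py 458 -288.5 107 -15.9
```

```text
t 9.15 pos [ 460.4 -290.4  106.6] rot [179.88  -0.36 -15.85] F [-0.3  0.2  0.3] gap 85.2 q [-38.   4. 102.   0.  73.  68.]
shift [-0.0028 -0.0011 -0.0004] turn [ 0.0021 -0.0062  0.0009]
```

Emit:
{"method": "carry_out", "body": {
  "increments": [
    [[0,0,-0.01],[0,0,0],0],
    [[0,0,-0.02],[0,0,0],0],
    [[0,0,-0.025],[0,0,0],0],
    [[0,0,-0.03],[0,0,0],0],
    [[0,0,-0.03],[0,0,0],0],
    [[-0.02,0,-0.01],[0,0,0],0],
    [[-0.04,0.02,0],[0,0,0],0],
    [[-0.03,0.02,0],[0,0,0],0],
    [[0,0,0],[0,0,0],0]
  ]
}}

```text
time: 10.05
tool_pos: [360.1, -304.0, 243.0]
tcp_rot: [179.7, -0.6, -15.7]
ft_force: [-0.6, 0.3, 1.1]
finger_gap: 85.6
```

```bash
python3 go.py 458 -288.5 107 -15.9; python3 - <<'E'
from bench import r
from h import *
s=r.snapshot("top");t=r.snapshot("scene")
A=cv2.resize(s["image"][210:340,350:480],(400,400),interpolation=cv2.INTER_CUBIC)
B=cv2.resize(t["image"][200:330,90:220],(400,400),interpolation=cv2.INTER_CUBIC)
cv2.imwrite("pics/p3.png",np.hstack([A,B]))
for n,i in(("top",s),("scene",t)):
    for c in blobs(cv2.inRange(cv2.cvtColor(i["image"],cv2.COLOR_BGR2HSV),(5,190,90),(22,255,255)),40):
        q=cv2.minAreaRect(c);print(n,np.round(q[0],1),np.round(q[1],1),q[2],plane(i,q[0],142).round(1))
print(proj(s,[[457,-288,142]]),proj(t,[[457,-288,142],[457,-288,117]]))
E
```

```text
t 10.05 pos [ 360.1 -304.   243. ] rot [179.71  -0.57 -15.67] F [-0.6  0.3  1.1] gap 85.6 q [-46. -14. 105.   0.  89.  59.]
shift [ 0.0887 -0.0421  0.1367] turn [ 0.0051 -0.01    0.004 ]
top [306.5 297.7] [17.3 35.3] 78.69007110595703 [426.3 -42.7 142. ]
top [430.7 283.3] [16.5 26. ] 16.699243545532227 [ 460.3 -281.   142. ]
top [228.8 235. ] [37.1 13.9] 3.5763344764709473 [542.7 111.1 142. ]
scene [145.8 265.7] [30.8 10.5] 56.3099365234375 [ 471.4 -294.4  142. ]
scene [206.7 179.5] [19.6 36.2] 27.7585391998291 [428.3 -48.6 142. ]
scene [282.5 160. ] [20.5 34.6] 45.0 [545.  102.5 142. ]
[[434.36937342 285.10016099]] [[142.92773099 259.89004899]
 [146.33174334 265.64928769]]
```

View pics/p3.png

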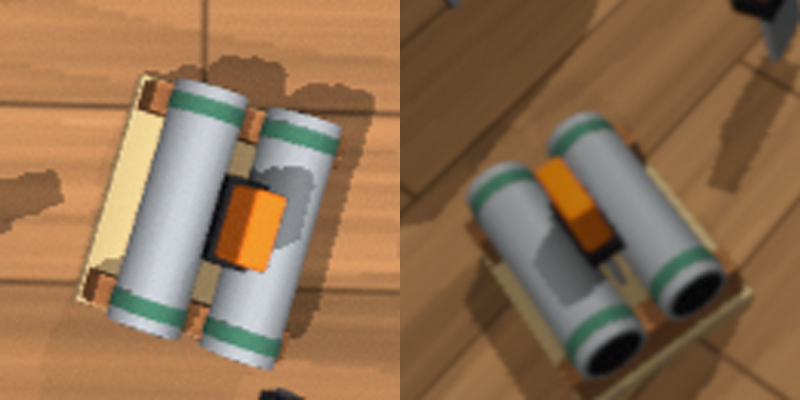

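The gauge stands in the gap, with its handle at left crop (252,225) and its collar across both pipes. One last check is needed on tilt, using the bright top face and the tub.

```bash
python3 - <<'E'
from bench import r
from h import *
s=r.snapshot("top");h=cv2.cvtColor(s["image"],cv2.COLOR_BGR2HSV)
for c in blobs(cv2.inRange(h,(5,190,225),(22,255,255)),40):
    q=cv2.minAreaRect(c);print(np.round(q[0],1),np.round(q[1],1),plane(s,q[0],142).round(1))
q=plane(s,cv2.minAreaRect(max([c for c in blobs(cv2.inRange(h,(0,0,200),(180,30,255)),500) if abs(cv2.minAreaRect(c)[0][0]-377)<20],key=cv2.contourArea))[0],85);print("tub",q)
P=[460,-288.5];u=np.array([.9617,-.274]);n=np.array([.274,.9617])
e=[np.r_[P+u*a*30+n*b*14,z] for z in(92,78+0) for a,b in((1,1),(1,-1),(-1,-1),(-1,1))]
print("expected top-face centre px",proj(s,[[459,-288.5,142]]))
print(r.sense()["qd"].round(2))
E
```

```text
[306.8 299.5] [13.  33.5] [422.8 -43.3 142. ]
[434.3 284.4] [ 9.  24.8] [ 458.2 -287.9  142. ]
[227.3 235. ] [33.3 12.7] [542.6 113.9 142. ]
tub [ 744.942577  -184.6640239   85.       ]
expected top-face centre px [[434.63511896 284.05974545]]
[ 1.03  1.45 -0.26 -0.09 -0.09  0.02]
```

```bash
python3 -c "
from bench import r
print(r.hand_in())"
```

```text
the job is handed in; nothing more can be done
None
```

The gauge is standing upright in the 16 mm gap of the open pair, released, and the job was handed in at about 10 s of the 32 s allowed. `hand_in` gives no verdict, so the result rests on my own checks.

I took the smallest orange gauge out of the wooden stand, holding its TCP at 208 mm (handle centre about 218 mm). I carried it clear of the two larger decoys and lowered it until the arm stopped going down at the height expected for collar contact. Then I opened the fingers and moved the arm away.

**Last checks:**
- **Position:** the handle's top face is centred at (458.2, -287.9) mm, against a measured gap middle of (456.5, -288.2). That is about 1 mm off across the pipes and 2 mm along them.
- **Height:** I did not measure this after release. It rests on the TCP stalling at 106.7 mm, which puts the handle centre about 117 mm above the base.
- **Upright:** the top face lies where an upright gauge's would, to within 1 mm; this is the only tilt check I made.
- **Tub:** it had not moved.
- **Contact:** wrist force was about 1 N, with the arm well clear of everything.

None of the final checks failed or disagreed. On the way, the tool drifted 11 mm sideways during the descent to the gauge, and I corrected that before gripping.

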